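# Stand the orange board book upright on the turntable tray

## Robot

A 6-joint arm with a two-finger parallel gripper is mounted at the origin on the work surface. World frame = base frame: x ahead of the robot, y to its left, z up, the work surface at z = 0. Lengths are in mm, angles in rad, forces in N, time in s.
With the tool pointing down it reaches from about 350 to 975 mm from the base axis. Payload 7.1 kg.
Tool frame: the origin (TCP) lies midway between the tips of the shut fingers; the grasp point (between the pads) lies 19 mm behind it (ctrl.hold_point_z is the distance from the TCP to the grasp point, in mm); x points along the fingers, y is the direction in which the jaws open and shut, and the axes are right-handed (so a half turn about x gives the same grasp; the last joint's range is limited). The gripper opens to 88 mm and grips with 3 to 60 N. Pads are 20 mm wide; open, the fingers measure 115 mm over their backs; the gripper's body (75 mm by 178 mm) begins 61 mm behind the grasp point.
Start: joints at [-1.286, 0.423, 1.63, -0, 1.089, -0.019], TCP at [186.986, -596.357, 222.675] pointing down, gripper open.
Joint ranges: [-3, 3], [-0.9, 2.11], [0.09, 2.58], [-1.31, 4.45], [0.11, 2.69], [-2.54, 2.54]. Speed limits (rad/s): [2.39, 2.39, 3.01, 3.14, 3.14, 3.14].

## Interface

Orientations are given as a rotation vector (axis times angle).
In Python, from workcell import ctrl, get_image, calibration gives the robot as it stands.
- The arm moves only by the tool move_arm, never from a script. Its argument "rows" is a list of rows, each a list of 5 numbers: the shift along the world's x, y, z in mm, then the turn about the world's z in rad, then the closure, from -1 (fully open) to 1 (shut). In form: [[tx, ty, tz, roll, jaw], ...]. A call has 1 to 12 rows; each row is the pose to reach, as a shift and turn from the pose measured when the call began; what a row does not reach only later rows make up. A row lasts 1/8 s, in which the tool goes at most 62.5 mm and 10.7 degrees, less where a joint would pass 70% of its speed; a pose out of reach is approached as far as the arm can. A call with a gripper value outside its range is refused whole. The fingers move at their own pace and stop on an object; the grip force is fixed at half the most. Time passes only in rows, so rows that repeat a pose let the fingers close. It gives the time, the measured TCP pose, the force and the opening at its end, in the units of the state.
- ctrl.get_obs(): the state, without advancing time (a new reading comes with each control period).
- get_image(name): name is "scene" or "top" or "wrist"; returns the picture (400x640x3 uint8, blue, green, red); there is no depth.
- calibration(name): a dict with "fx", "fy", "cx", "cy" (pixels), "D" ([k1, k2, p1, p2, k3] as OpenCV has them; the pictures are not rectified), "view" (4x4, takes a point from world to camera coordinates); the wrist camera has in their place "T_tool_cam" (4x4, takes a point from camera to tool coordinates, whose origin is the TCP and whose axes are the tool frame's). Camera axes: x right, y up, looking along -z (the intrinsics and any distortion apply to the point x, -y, -z); pixel columns grow to the right and rows downward; lengths in mm; the calibration is good to about 2 mm. A picture is of the moment at which its call begins: read the wrist's pose just before it. calibration takes no time and is no camera call.
- ctrl.close_job(): hands the job in, once; it reports no verdict.
The state is a dict: "t": time; "qpos": joint angles; "qvel": joint speeds; "joint_torque": joint torques, N m; "ee_pos": TCP position; "orientation": TCP orientation; "ft_force": force on the tool from outside, world axes, zero at the start; "moment": the same for the moment, N m; "width": finger opening in mm.
Only numpy, scipy, OpenCV 4.12 (cv2) and the standard library are available. Lean on these libraries where they do the work, as an engineer would, in place of code of your own. Each camera call takes 0.05 s, during which the arm holds its last target.

## Task

Take the orange board book from the sloped stand it is leaning on and stand it upright on its bottom edge, the edge it rests on now, in the middle of the round turntable tray, so that it stays standing by itself. Leave the blue book and the glass baby jar where they are.

Things in the scene. Friction and masses are not known exactly. Their poses are not given: they have to be found in the camera images.
- orange_book: Orange board book, yellow disc on front cover: 30 mm thick (x, +x out of the front), 100 wide (y), 120 tall (z), up to 0.3 kg. Origin: centre of its bottom edge face. Leans on a fixed stand, z 35 deg off vertical, top roughly towards the robot, front facing up and away, origin 30 mm up. The top 50 mm is free on both covers: pinch its thickness there, fingers along the covers; lift straight up.
- blue_book: Blue board book, white square on front cover; same size, frame and lean, on an identical stand on the other side of the tray; sides vary. Not to be moved. Each stand: an 8 mm board, 80 mm wide, behind the lower 70 mm of the back cover, an 8 mm ledge under the bottom edge reaching 5 mm past the front cover, and a base 120 x 90 mm.
- tray: Round pale wooden turntable tray, 180 mm across, flat top 18 mm above the work surface with a small flush brass disc at its middle; parked, does not turn or move. Origin: on its axis at the work surface, z up.
- jar: Glass baby jar with a white twist cap, 56 mm across, 85 mm tall, standing loose between the robot and the tray. Origin: centre of its underside, z up. Not to be moved.

How it is judged (in metres and radians):
At the end, for the whole second after the job is handed in: The orange book stands at rest on its bottom edge on the tray's top, upright within 10 degrees, its bottom centre within 30 mm of the tray's middle; the blue book and the jar are within 20 mm of where they began (angle between orange_book's own z axis and vertical below 0.1745 rad and horizontal distance between orange_book and tray below 0.03 m and z of orange_book in the frame of tray between 0.012 and 0.024 m and linear speed of orange_book below 0.02 m/s and angular speed of orange_book below 0.1 rad/s and distance of each of blue_book, jar from where it was at the start of the episode below 0.02 m); the robot touches nothing.
It fails at once if the blue book is moved 20 mm or more (distance of blue_book from where it was at the start of the episode above 0.02 m).
It fails at once if the glass jar is moved 20 mm or more (distance of jar from where it was at the start of the episode above 0.02 m).
It also fails if it takes over 35 s, if anything falls off the work surface, if the arm or the gripper's body presses on something with over 40 N, if the wrist force passes 120 N, or if a joint passes its speed limit or range.

## Working session

There is one attempt and no reset: what is moved stays moved. The work goes in short steps, Python scripts to look and compute and a tool call to move; the robot and the scene stay as the last step left them, time stands still between calls to the robot, and variables do not carry over. Pictures are saved under pics/ and viewed, and the job is handed in when it is done.

Besides the shell and the picture viewer there is one more tool, called after "Call:" by a JSON object that holds its "api" and its "payload". move_arm: Moves the arm, as the interface text tells. Its arguments: {"type":"object","properties":{"rows":{"type":"array"}},"required":["rows"]}

```bash
mkdir -p pics; python3 - <<'E'
from workcell import ctrl,get_image,calibration
import cv2
print(ctrl.get_obs())
for n in ["scene","top"]:
    cv2.imwrite(f"pics/{n}0.png",get_image(n)); print(n,calibration(n))
print(calibration("wrist"))
E
```

```text
{'t': 0.0, 'qpos': array([-1.28600861e+00,  4.23836096e-01,  1.63068694e+00,  1.00415268e-05,
        1.08861494e+00, -1.90073729e-02]), 'qvel': array([-0.00147586,  0.00057469, -0.00036522,  0.00163382,  0.00158357,
       -0.00075904]), 'joint_torque': array([-1.36541836e-03, -5.44625688e+01, -2.73658347e+01,  6.40685298e-02,
        2.26576289e-02, -7.03683486e-05]), 'ee_pos': array([ 186.82966543, -595.83354714,  221.90587048]), 'orientation': array([ 2.05826135,  0.31669417, -2.05866938]), 'ft_force': array([-0.11823542,  0.89004299,  0.62593786]), 'moment': array([0.01262295, 0.00151798, 0.03822375]), 'width': 87.98356105826562}
scene {'fx': 507.7693960119495, 'fy': 507.7693960119495, 'cx': 314.75619868527696, 'cy': 208.26394117933194, 'D': array([-0.16044896,  0.        ,  0.        ,  0.        ,  0.        ]), 'view': array([[ 8.29745447e-01,  5.58016616e-01,  1.18300198e-02,
        -4.51722266e+02],
       [-4.40619782e-01,  6.41877042e-01,  6.27573159e-01,
         2.02152459e+02],
       [ 3.42602833e-01, -5.25938512e-01,  7.78467713e-01,
        -1.32013503e+03],
      
[... 455 characters left out ...]
7.00746406e-02,  4.59622961e-03,  9.97531162e-01,
        -1.16960711e+03],
       [ 0.00000000e+00,  0.00000000e+00,  0.00000000e+00,
         1.00000000e+00]])}
{'fx': 322.1806088515889, 'fy': 322.1806088515889, 'cx': 319.40707245832584, 'cy': 194.80619679312574, 'D': array([-0.06185051,  0.        ,  0.        ,  0.        ,  0.        ]), 'T_tool_cam': array([[-7.43137668e-04,  2.94973614e-01, -9.55505110e-01,
        -1.61977980e+02],
       [ 9.99999688e-01,  4.74363803e-04, -6.31302361e-04,
         1.85967695e-01],
       [ 2.67039498e-04, -9.55505281e-01, -2.94973875e-01,
        -8.28518045e+01],
       [ 0.00000000e+00,  0.00000000e+00,  0.00000000e+00,
         1.00000000e+00]])}
```

View pics/scene0.png

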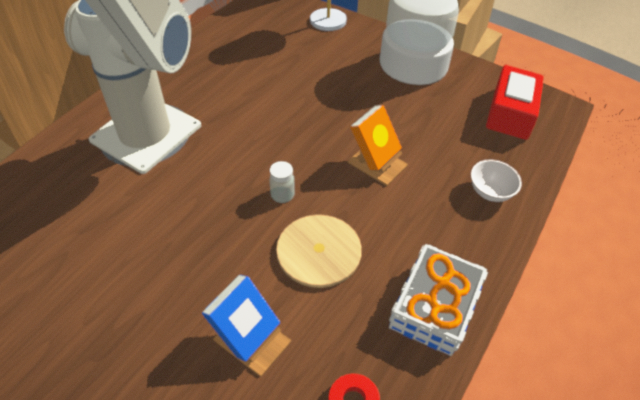

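View pics/top0.png

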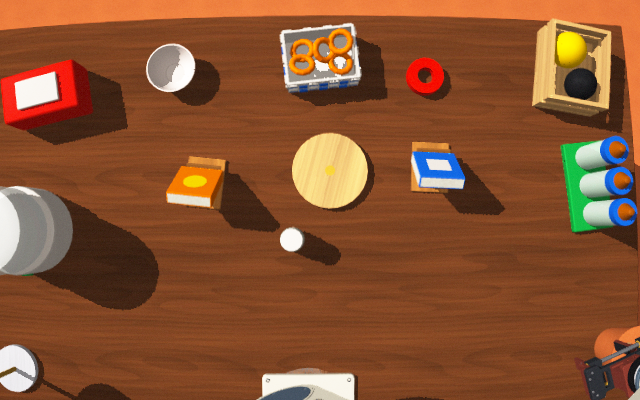

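The scene picture shows the orange book at about (378,140), the tray centre at (319,248), the jar at (282,182) and the blue book at (243,318). In the top picture they are at (195,183), (330,170), (291,239) and (437,168). I'll zoom in to pick corners.

```bash
python3 - <<'E'
import cv2,numpy as np
s=cv2.imread("pics/scene0.png");t=cv2.imread("pics/top0.png")
a=cv2.resize(s[95:195,340:420],None,fx=5,fy=5,interpolation=cv2.INTER_CUBIC)
b=cv2.resize(t[145:215,155:235],None,fx=5,fy=5,interpolation=cv2.INTER_CUBIC)
o=np.zeros((500,800,3),np.uint8);o[:,:400]=a;o[:350,400:]=b
for i in range(0,800,50):
    cv2.line(o,(i,0),(i,6),(255,255,255),1);
for i in range(0,500,50): cv2.line(o,(0,i),(6,i),(255,255,255),1);cv2.line(o,(400,i),(406,i),(255,255,255),1)
cv2.imwrite("pics/z0.png",o)
E
```

```text
(no output)
```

View pics/z0.png

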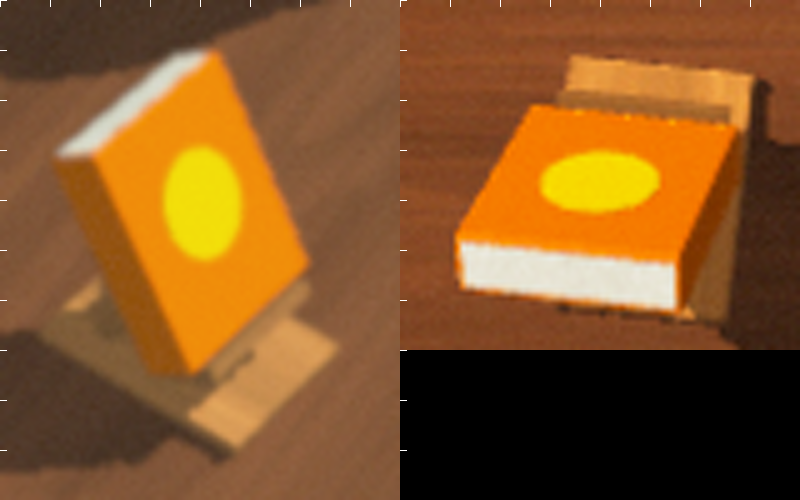

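```bash
cat > h.py <<'E'
import numpy as np,cv2
from workcell import ctrl,get_image,calibration
from scipy.optimize import least_squares
from scipy.spatial.transform import Rotation as R
F=np.diag([1,-1,-1,1.])
def cam(n,obs=None):
    c=calibration(n)
    if n=="wrist":
        T=np.eye(4);T[:3,:3]=R.from_rotvec(obs["orientation"]).as_matrix();T[:3,3]=obs["ee_pos"]
        V=np.linalg.inv(T@c["T_tool_cam"])
    else: V=c["view"]
    K=np.array([[c["fx"],0,c["cx"]],[0,c["fy"],c["cy"]],[0,0,1]])
    return F@V,K,c["D"]
def proj(C,P):
    V,K,D=C; return cv2.projectPoints(np.asarray(P,float).reshape(-1,1,3),cv2.Rodrigues(V[:3,:3])[0],V[:3,3],K,D)[0].reshape(-1,2)
def onplane(C,px,z):
    V,K,D=C; u=cv2.undistortPoints(np.array([[px]],float),K,D)[0,0]
    d=V[:3,:3].T@np.array([u[0],u[1],1]); o=-V[:3,:3].T@V[:3,3]
    return o+d*(z-o[2])/d[2]
def book(x,y,z,yaw,tilt,pts):
    M=R.from_euler("z",yaw)*R.from_euler("y",-tilt)
    return M.apply(pts)+[x,y,z]
E
python3 - <<'E'
from h import *
S=cam("scene");T=cam("top")
P=lambda f,s,h:(15*f,50*s,h)
sp=[P(1,1,120),P(1,-1,120),P(1,-1,0),P(1,1,0),P(-1,-1,120)]
su=np.array([(383,105),(359.4,126),(378,169.6),(402,148),(351.6,126)])
tp=[P(1,1,0),P(1,-1,0),P(1,1,120),P(1,-1,120),P(-1,1,120),P(-1,-1,120)]
tu=np.array([(182,166),(222.6,170.4),(166.6,192.4),(211,197.4),(167.6,202.4),(211,207)])
def res(p,which=3):
    r=[]
    if which&1:r.append(proj(S,book(*p[:4],p[4],sp))-su)
    if which&2:r.append(proj(T,book(*p[:4],p[4],tp))-tu)
    return np.vstack(r).ravel()
for w in (1,2,3):
    q=least_squares(lambda p:res([p[0],p[1],30,p[2],np.radians(35)],w),[550,270,0])
    print(w,q.x,np.abs(q.fun).max(),q.cost)
q=least_squares(res,[550,270,30,0,.6]);print(q.x,q.fun.round(1))
print("tray",onplane(S,(319,248),18),onplane(T,(330.5,170.5),18))
print("jar",onplane(S,(281.5,168),85),onplane(T,(291,239.5),85))
E
```

```text
1 [ 5.87635641e+02  2.46316657e+02 -1.08423697e-01] 1.879464114103257 3.669711322175112
2 [ 5.82799033e+02  2.44844302e+02 -1.14033766e-01] 1.4594530475744136 3.942564689769943
3 [ 5.84815470e+02  2.45836253e+02 -1.07427939e-01] 3.0369135721410316 13.999950007520198
[ 5.83430275e+02  2.47416897e+02  2.60764065e+01 -1.05386694e-01
  5.94662526e-01] [ 0.1 -0.2 -1.4  0.1 -0.4  0.7 -1.  -0.1 -2.8  0.8 -1.2 -0.5 -0.  -0.9
 -1.2 -1.4 -0.1 -1.9 -1.3  0.4  0.2  0.4]
tray [592.95882394 -56.47954697  18.        ] [587.64739319 -56.20246242  18.        ]
jar [429.77542455  36.29300548  85.        ] [427.98258444  35.01361593  85.        ]
```

```bash
python3 - <<'E'
from h import *
o=ctrl.get_obs();M=R.from_rotvec(o["orientation"]).as_matrix();print(M.round(3),np.arctan2(M[1,1],M[0,1]),o["ee_pos"],o["qpos"])
E
```

```text
[[-0.     0.299 -0.954]
 [ 0.001 -0.954 -0.299]
 [-1.    -0.001 -0.   ]] -1.2670245567365899 [ 186.82668612 -595.90526329  221.98414261] [-1.28604196e+00  4.23756974e-01  1.63061338e+00  2.08322770e-06
  1.08856319e+00 -1.90183497e-02]
```

Call:
{"api": "move_arm", "payload": {"rows": [[50,40,40,0.18,-1],[100,85,60,0.36,-1],[145,130,60,0.54,-1],[185,175,60,0.72,-1],[225,225,60,0.9,-1],[255,280,60,1.05,-1],[275,340,60,1.16,-1],[290,400,60,1.16,-1],[305,460,60,1.16,-1],[315,520,60,1.16,-1],[325,580,60,1.16,-1],[330,640,60,1.16,-1]]}}

```text
t: 1.6
ee_pos: [515.6, 33.6, 281.9]
orientation: [1.287, 1.158, -1.289]
ft_force: [0.5, -0.3, 0.1]
width: 88.0
```

Call:
{"api": "move_arm", "payload": {"rows": [[5,60,0,0,-1],[10,120,-10,0,-1],[15,180,-20,0,-1],[16,218,-30,0,-1],[16,218,-30,0,-1],[16,218,-30,0,-1]]}}

```text
t: 2.35
ee_pos: [531.3, 251.0, 251.6]
orientation: [1.286, 1.158, -1.289]
ft_force: [0.9, -0.1, -0.7]
width: 87.7
```

```bash
python3 - <<'E'
from h import *
o=ctrl.get_obs();im=get_image("wrist");cv2.imwrite("pics/w1.png",im)
M=R.from_rotvec(o["orientation"]).as_matrix();print(M.round(3),np.arctan2(M[1,1],M[0,1]),o["ee_pos"],o["t"])
C=cam("wrist",o)
q=[(15,50,120),(15,-50,120),(15,-50,0),(15,50,0),(-15,50,120),(-15,-50,120)]
pp=proj(C,book(584.8,245.8,30,-.107,.611,q));print(pp.round(0))
for p in pp: cv2.circle(im,tuple(int(v) for v in p),3,(255,0,0),1)
cv2.imwrite("pics/w1b.png",im)
E
```

```text
[[-0.002  0.994 -0.107]
 [-0.001 -0.107 -0.994]
 [-1.    -0.002  0.001]] -0.10674413301009515 [531.31189526 251.01112637 251.61149625] 2.35
[[315. 134.]
 [315. 241.]
 [372. 206.]
 [376. 124.]
 [288. 131.]
 [291. 233.]]
```

View pics/w1b.png

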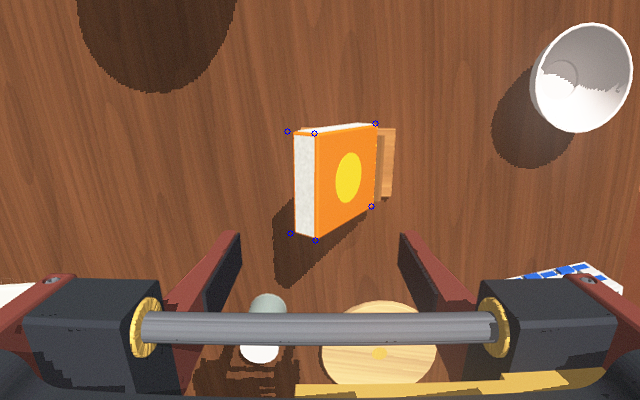

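The book's projected corners match the wrist picture, with front corners at about (315,134), (315,241) and (376,124). The fingers straddle its top, so I'll go down.

Call:
{"api": "move_arm", "payload": {"rows": [[0,0,-50,0,-1],[0,0,-100,0,-1],[0,0,-130,0,-1],[0,0,-150,0,-1],[0,0,-155,0,-1],[0,0,-155,0,-1]]}}

```text
t: 3.15
ee_pos: [532.1, 249.9, 97.5]
orientation: [1.288, 1.156, -1.29]
ft_force: [-0.2, 0.1, 0.5]
width: 87.8
```

```bash
python3 - <<'E'
from h import *
o=ctrl.get_obs();im=get_image("wrist");s=get_image("scene")
print(o["ee_pos"],o["ft_force"])
cv2.imwrite("pics/w2.png",np.hstack([cv2.resize(im[50:350,120:520],(400,300)),cv2.resize(s[60:210,300:500],(400,300))]))
E
```

```text
[532.07016236 249.938583    97.53858462] [-0.19919596  0.09226415  0.54481598]
```

View pics/w2.png

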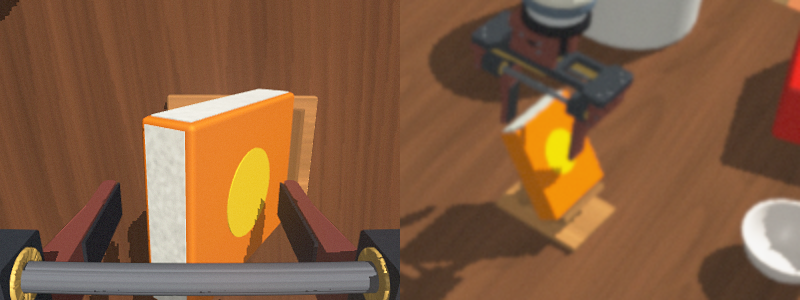

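Call:
{"api": "move_arm", "payload": {"rows": [[1,0,0,0,-0.34],[1,0,0,0,-0.34],[1,0,0,0,-0.34],[6,0,0,0,-0.31],[12,-1,0,0,-0.28],[18,-2,0,0,-0.25],[23,-2,0,0,-0.23],[23,-2,0,0,-0.23]]}}

```text
t: 4.25
ee_pos: [556.2, 248.5, 98.1]
orientation: [1.29, 1.156, -1.288]
ft_force: [-0.7, 0.6, -1.1]
width: 53.7
```

```bash
cat > v.py <<'E'
from h import *
import sys
o=ctrl.get_obs();im=get_image("wrist");s=get_image("scene")
print(o["t"],o["ee_pos"],o["ft_force"],o["width"])
cv2.imwrite(sys.argv[1],np.hstack([cv2.resize(im[50:350,120:520],(400,300)),cv2.resize(s[60:210,300:500],(400,300))]))
E
python3 v.py pics/w3.png
```

```text
4.25 [556.19952746 248.45780506  98.07438476] [-0.71702506  0.57885324 -1.14620046] 53.679034260272836
```

View pics/w3.png

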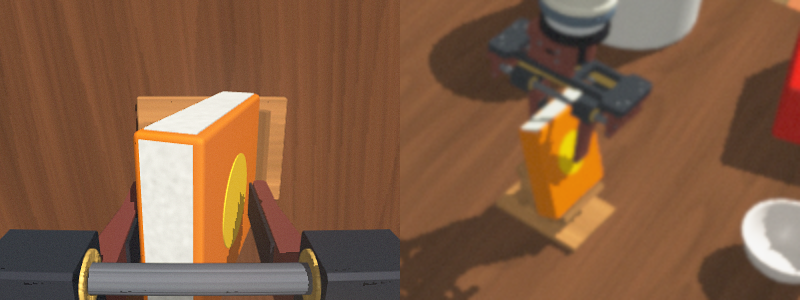

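The book has tilted further towards upright, to roughly 20 deg, and still rests on the ledge. I'll continue.

Call:
{"api": "move_arm", "payload": {"rows": [[5,0,0,0,-0.17],[10,-1,0,0,-0.11],[15,-2,0,0,-0.05],[20,-2,0,0,0.03],[25,-3,0,0,0.1],[28,-3,0,0,0.14],[28,-3,0,0,0.14]]}}

```text
t: 5.22
ee_pos: [583.8, 245.4, 97.9]
orientation: [1.289, 1.156, -1.288]
ft_force: [-0.1, 0.3, 0.7]
width: 37.4
```

```bash
python3 v.py pics/w4.png
```

```text
5.225 [583.77411302 245.35228105  97.89813789] [-0.14462288  0.34632638  0.70095342] 37.398634864360304
```

View pics/w4.png

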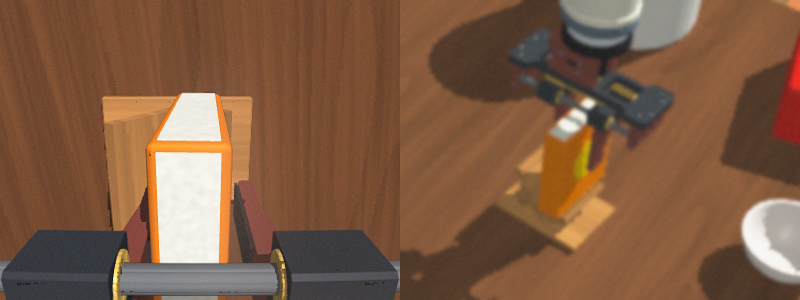

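Call:
{"api": "move_arm", "payload": {"rows": [[0,0,0,0,1],[0,0,0,0,1],[0,0,0,0,1],[0,0,0,0,1],[0,0,10,0,1],[0,0,30,0,1],[0,0,60,0,1],[0,0,90,0,1],[0,0,90,0,1]]}}

```text
t: 6.45
ee_pos: [585.6, 246.1, 191.7]
orientation: [1.294, 1.153, -1.282]
ft_force: [-0.8, 0.1, -2.0]
width: 29.9
```

```bash
python3 v.py pics/w5.png
```

```text
6.45 [585.61414036 246.13048355 191.66987928] [-0.8090888   0.07569099 -2.00408677] 29.902211349235525
```

View pics/w5.png

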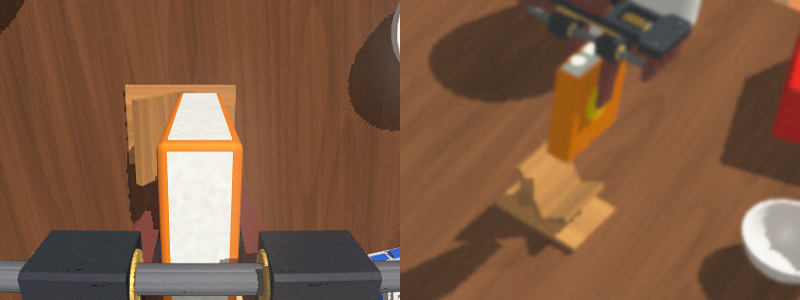

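Call:
{"api": "move_arm", "payload": {"rows": [[0,-30,0,0,1],[1,-75,0,0,1],[2,-120,0,0,1],[3,-165,0,0,1],[4,-210,0,0,1],[4,-250,0,0,1],[4,-280,0,0,1],[4,-300,0,0,1],[4,-302,0,0,1],[4,-302,0,0,1]]}}

```text
t: 7.8
ee_pos: [587.2, -56.1, 187.7]
orientation: [1.289, 1.157, -1.288]
ft_force: [0.3, 1.1, -3.0]
width: 30.1
```

```bash
python3 - <<'E'
from h import *
o=ctrl.get_obs();im=get_image("wrist");s=get_image("scene");t=get_image("top")
print(o["t"],o["ee_pos"],o["orientation"],o["ft_force"],o["moment"],o["width"])
for n,i in zip("wst",(im,s,t)): cv2.imwrite(f"pics/p6{n}.png",i)
a=cv2.resize(im[100:400,180:480],(400,400))
b=cv2.resize(s[130:330,240:440],(400,400),interpolation=cv2.INTER_CUBIC)
cv2.imwrite("pics/w6.png",np.hstack([a,b]))
E
```

```text
7.8 [587.20924552 -56.05580636 187.7010707 ] [ 1.28932447  1.15667225 -1.28803085] [ 0.30238444  1.06110251 -2.95291228] [-0.05580531 -0.06847988  0.00661485] 30.08134045880216
```

View pics/w6.png

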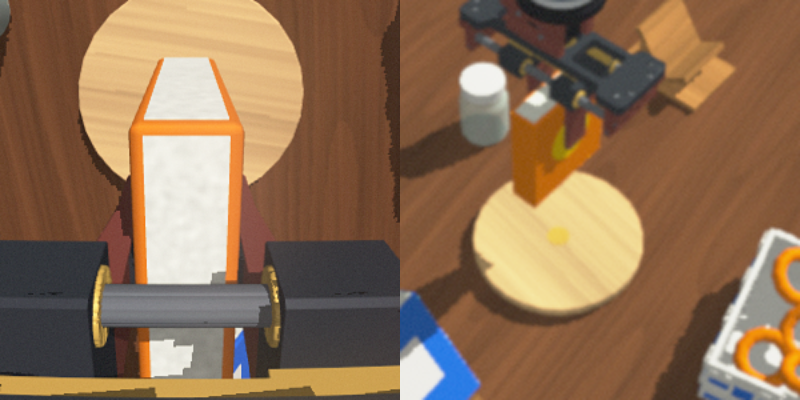

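View pics/p6t.png

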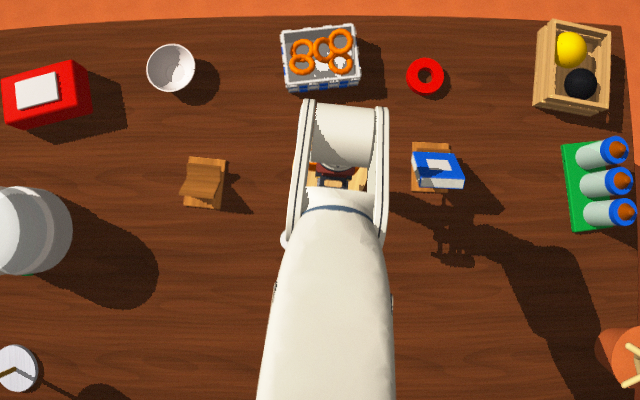

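```bash
cat > f.py <<'E'
from h import *
o=dict(ee_pos=np.array([587.2,-56.06,187.7]),orientation=np.array([1.28932,1.15667,-1.28803]))
W=cam("wrist",o);S=cam("scene")
wp=np.array([(-15,50,120),(15,50,120),(-15,50,0),(15,50,0)]);wu=np.array([(279,196),(362,196),(300,143.5),(340.5,143.5)])
sp=np.array([(15,-50,0),(-15,-50,0),(-15,-50,120)]);su=np.array([(307.5,231.5),(296.5,225),(296.5,189)])
def pose(p,q): return R.from_euler("ZXY",[p[3],p[4],p[5]]).apply(q)+p[:3]
def res(p,w): 
    r=[]
    if w&1:r.append(proj(W,pose(p,wp))-wu)
    if w&2:r.append(proj(S,pose(p,sp))-su)
    return np.vstack(r).ravel()
q=least_squares(lambda p:res(p,3),[587,-56,130,-.107,0,0]);print(q.x.round(3),q.fun.round(1))
q=least_squares(lambda p:res([*p,-.107,0,0],3),[587,-56,130]);print(q.x.round(3),q.fun.round(1))
for px in [(318.5,248)]: print(onplane(S,px,18))
E
python3 f.py
```

```text
[ 5.88816e+02 -5.61810e+01  1.24146e+02 -1.10000e-01  9.00000e-03
  1.00000e-03] [-2.1 -0.2  2.6 -0.1 -1.8 -0.5  0.7 -0.5 -0.1  4.6 -0.9  2.8 -2.5 -2.1]
[588.96  -56.976 125.128] [-2.3 -0.6  2.8 -0.8 -1.7  0.7  0.8  0.7 -0.2  4.5 -1.1  2.8 -2.3 -2.6]
[592.08544608 -57.07692831  18.        ]
```

Fit: the book is upright within 0.01 rad, bottom centre at about (589,-57,125), and the tray middle at about (590,-57). I'll lower it, watching the force.

Call:
{"api": "move_arm", "payload": {"rows": [[1,0,-25,0,1],[1,0,-50,0,1],[1,0,-75,0,1],[1,0,-90,0,1],[1,0,-97,0,1],[1,0,-97,0,1]]}}

```text
t: 8.7
ee_pos: [588.6, -55.5, 91.1]
orientation: [1.289, 1.157, -1.287]
ft_force: [0.1, -0.8, -1.8]
width: 30.0
```

```bash
python3 - <<'E'
from h import *
o=ctrl.get_obs();s=get_image("scene")
print(o["t"],o["ee_pos"],o["ft_force"],o["moment"],o["width"])
cv2.imwrite("pics/w7.png",cv2.resize(s[150:300,240:400],None,fx=4,fy=4,interpolation=cv2.INTER_CUBIC))
E
```

```text
8.7 [588.55137755 -55.51528161  91.09306856] [ 0.13039705 -0.75808039 -1.8113949 ] [-0.07198991 -0.08564701  0.00599343] 29.999485468904552
```

View pics/w7.png

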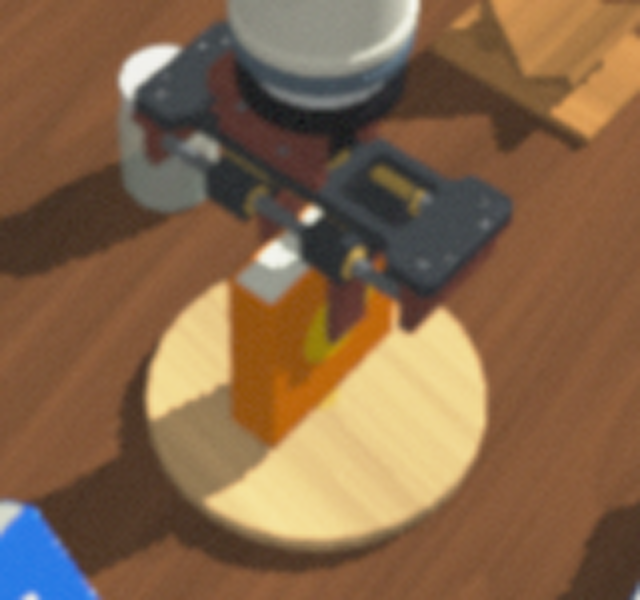

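Call:
{"api": "move_arm", "payload": {"rows": [[1,0,-3,0,1],[1,0,-6,0,1],[1,0,-8,0,1],[1,0,-8,0,1]]}}

```text
t: 9.25
ee_pos: [589.7, -55.6, 83.4]
orientation: [1.289, 1.156, -1.286]
ft_force: [0.1, 0.1, -3.0]
width: 29.8
```

Call:
{"api": "move_arm", "payload": {"rows": [[0,0,-2,0,1],[0,0,-3,0,1],[0,0,-3,0,1]]}}

```text
t: 9.62
ee_pos: [589.6, -55.6, 80.3]
orientation: [1.289, 1.157, -1.287]
ft_force: [-0.2, 0.3, -3.0]
width: 29.8
```

Call:
{"api": "move_arm", "payload": {"rows": [[0,0,-1.5,0,1],[0,0,-3,0,1],[0,0,-3,0,1]]}}

```text
t: 10.0
ee_pos: [589.8, -55.7, 78.3]
orientation: [1.289, 1.156, -1.286]
ft_force: [-2.9, -0.5, 7.5]
width: 30.0
```

The force went from -3 N to +7.5 N, so the book is on the tray. I'll open the jaws.

Call:
{"api": "move_arm", "payload": {"rows": [[0,0,0,0,0.25],[0,0,0,0,0.15],[0,0,0,0,0.0],[0,0,0,0,-0.2],[0,0,0,0,-0.2],[0,0,0,0,-0.2]]}}

```text
t: 10.75
ee_pos: [589.7, -55.7, 78.2]
orientation: [1.289, 1.156, -1.287]
ft_force: [0.4, -0.6, -0.7]
width: 52.4
```

```bash
python3 - <<'E'
from h import *
o=ctrl.get_obs();s=get_image("scene");im=get_image("wrist")
print(o["t"],o["ee_pos"],o["ft_force"],o["width"])
cv2.imwrite("pics/w8.png",np.hstack([cv2.resize(im[100:400,180:480],(400,400)),cv2.resize(s[150:310,240:400],(400,400),interpolation=cv2.INTER_CUBIC)]))
E
```

```text
10.75 [589.74162085 -55.70789073  78.20506517] [ 0.42210098 -0.5647521  -0.71482176] 52.36477138578597
```

View pics/w8.png

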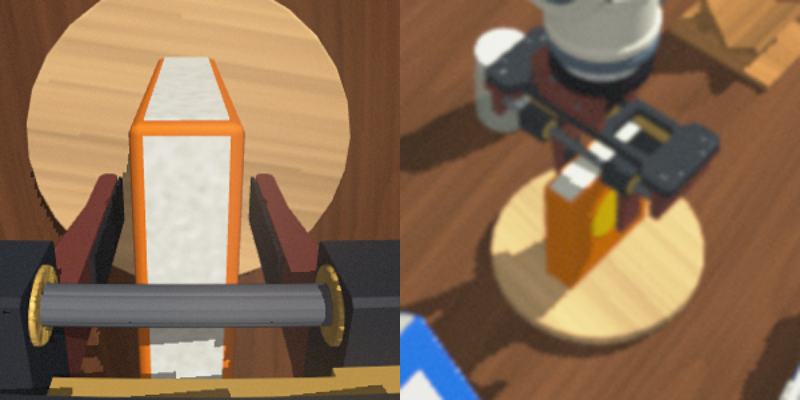

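Both fingers are clear on both sides and the book stands upright. I'll lift straight up and retreat.

Call:
{"api": "move_arm", "payload": {"rows": [[0,0,0,0,-0.5],[0,0,0,0,-0.5],[0,0,15,0,-0.5],[0,0,45,0,-0.5],[0,0,85,0,-0.5],[0,0,125,0,-0.5],[0,0,165,0,-0.5],[-10,40,180,0,-0.5],[-30,90,190,0,-0.5],[-60,150,190,0,-0.5],[-90,210,190,0,-0.5],[-90,210,190,0,-0.5]]}}

```text
t: 12.35
ee_pos: [498.1, 157.0, 269.5]
orientation: [1.287, 1.158, -1.283]
ft_force: [0.5, -0.7, -1.1]
width: 66.1
```

```bash
python3 - <<'E'
from h import *
o=ctrl.get_obs();s=get_image("scene");t=get_image("top")
print(o["t"],o["ee_pos"],o["ft_force"])
cv2.imwrite("pics/w9.png",np.hstack([cv2.resize(s[130:370,180:420],(400,400),interpolation=cv2.INTER_CUBIC),cv2.resize(t[110:270,240:400],(400,400),interpolation=cv2.INTER_CUBIC)]))
cv2.imwrite("pics/t9.png",t)
E
```

```text
12.35 [498.07896199 156.96695371 269.45394504] [ 0.53659731 -0.70603158 -1.10588078]
```

View pics/w9.png

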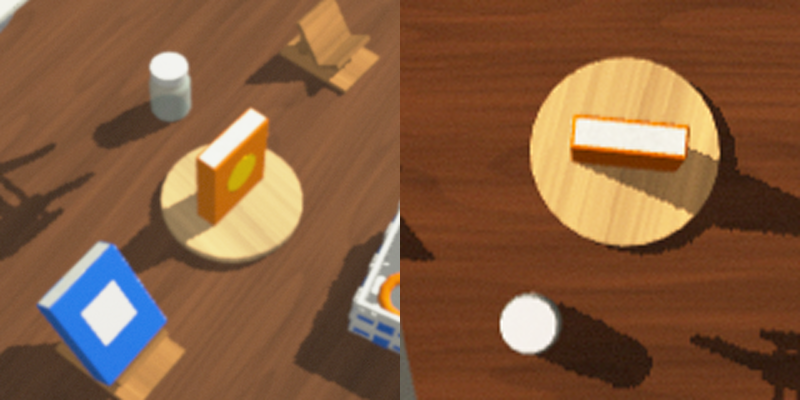

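View pics/t9.png

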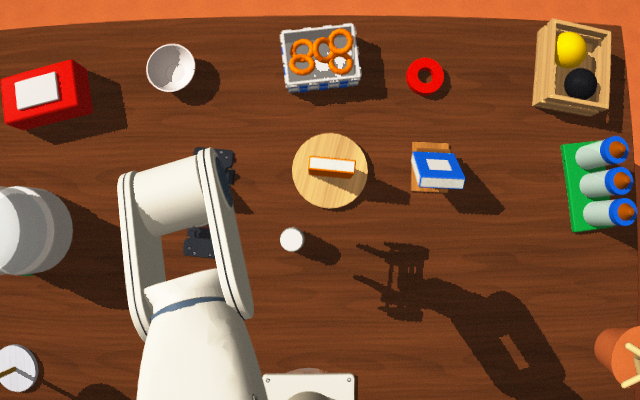

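```bash
python3 - <<'E'
from h import *
T=cam("top");S=cam("scene")
b=onplane(T,(332.3,164.9),138);t=onplane(T,(330.2,170.3),18);print(b,t,np.hypot(*(b-t)[:2]))
# scene top face centre
c=np.mean([(200,160),(248,112),(268,118),(214,165)],0)*.6+[180,130]
print(onplane(S,c,138))
A,B=cv2.imread("pics/top0.png"),cv2.imread("pics/t9.png")
for n,(y0,y1,x0,x1) in dict(blue=(135,200,405,470),jar=(224,255,276,306)).items(): print(n,cv2.absdiff(A[y0:y1,x0:x1],B[y0:y1,x0:x1]).mean())
o=ctrl.get_obs();print(o["qvel"])
ctrl.close_job()
E
```

```text
[586.47083267 -55.77474368 138.        ] [588.1272853  -55.49952046  18.        ] 1.6791614428301453
[592.53704544 -58.09378965 138.        ]
blue 12.372702169625246
jar 10.144802867383513
[-0.04369147  0.01642646 -0.01163379 -0.00737549 -0.00435059 -0.0179752 ]
the job is handed in; nothing more can be done
```

The orange book now stands upright by itself in the middle of the tray, and I handed the job in at about 12.4 s of the 35 s.

**How it was done:** The moves keep the tool vertical, so a straight pinch on the leaning book was not possible. I pushed the book upright on its ledge with the open fingers either side of it, gripped it (30 mm opening), lifted it straight up and carried it over. I lowered it until contact showed (about +7.5 N), released it and backed away.

**Last checks:**
- **Upright:** In the last pictures the book stands upright by itself. The in-hand fit before placing gave a tilt of about 0.01 rad.
- **Centring:** The top camera puts the book's centre 1.7 mm from the tray's middle. The scene camera's position for the book differs from the top camera's by about 6 mm, much like the two cameras' earlier 5 mm difference on the tray; both are inside the 30 mm limit.
- **Robot clear:** The arm was well clear of everything and nearly at rest, with residual joint speeds up to 0.04 rad/s.
- **Blue book and jar:** They look to be at the same pixels as at the start, and the gripper never went near them. A before/after picture comparison showed an average difference of 10–12 grey levels around them. I put that down to picture noise and changed shadows, but did not investigate it before handing in.

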